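# Check a racked hood filter frame for square with a slide rule

### The job

Compare the diagonals of the aluminium filter frame with the yellow slide rule, which lies over its two black corners, zero on one of them: slide the cursor until its red hairline stands over the centre of the other black corner. Then, keeping that setting, move the rule and lay it flat on the frame across the two blue corners, its zero over the centre of one of them, so that the gap from the hairline to the other blue corner shows how far out of square the frame is; let go and leave it there.

Things in the scene. Friction and masses are not known exactly. Their poses are not given: they have to be found in the camera images.
- frame: Four-sided aluminium frame, fixed to the bench, any yaw; sides 160 mm; bars 16 mm wide, 25 mm high, open inside down to the bench; flush round corners 42 mm across. Origin: its centre at bench height, z up. x runs along the diagonal of the two black corners (centres x = -106 and +106 mm, y = 0), y along that of the two blue ones (centres y = -120 and +120 mm, x = 0).
- rule: Yellow bar 292 x 26 x 8 mm, loose, about 0.17 kg. Origin: underside, centre line, under the zero mark, 12 mm from the zero end (red band). x runs along the bar from zero to the far end at x = 280 mm; z up. Balances near x = 140 mm; grip it across its width over the frame's open middle. Starts on the frame's top along frame x, zero at frame x = -106 mm within a few mm.
- cursor (a joint): Cursor on the rule, slides with light friction (0.6 N) and stays where left: distance in m of its red hairline from the rule's zero, 0 to 0.255, growing towards the far end; 0.07 to 0.14 at the start.
- hairline (a point): Point on the cursor's red hairline, in the middle of its black upright grip, on the rule's centre line, 29.5 mm above the rule's underside. The grip is 26 mm long along the rule, 14 mm wide across it, and reaches from 12.5 to 46.5 mm above the rule's underside; below it a clear plate 34 x 30 mm lies on the bar.

How it is judged (in metres and radians):
On the way:
1. the rule lies over the black corners, zero on one (within 14 mm) and the hairline over the centre of the other (within 12 mm along, 16 mm across) (x of rule in the frame of frame between -0.12 and -0.092 m and y of rule in the frame of frame between -0.014 and 0.014 m and x of hairline in the frame of frame between 0.094 and 0.118 m and y of hairline in the frame of frame between -0.016 and 0.016 m and angle between the x axis of rule and the x axis of frame, either way round below 0.175 rad and z of rule in the frame of frame between 0.018 and 0.032 m), for 0.2 s.
At the end, for the whole second after the job is handed in: Rule flat, at rest on the frame along the blue diagonal (10 deg), zero within 12 mm along and 14 mm across of a blue corner centre, bar running to the other; reading still 0.212 m within 16 mm, the hairline inside that corner by 0 to 55 mm (x of rule in the frame of frame between -0.014 and 0.014 m and z of rule in the frame of frame between 0.018 and 0.032 m and ((y of rule in the frame of frame between -0.132 and -0.108 m and y of hairline in the frame of frame between 0.065 and 0.12 m) or (y of rule in the frame of frame between 0.108 and 0.132 m and y of hairline in the frame of frame between -0.12 and -0.065 m)) and angle between the x axis of rule and the y axis of frame, either way round below 0.175 rad and angle between rule's own z axis and vertical below 0.1 rad and value of joint cursor between 0.196 and 0.228 m and linear speed of rule below 0.02 m/s and angular speed of rule below 0.1 rad/s); the robot touches nothing.
It also fails if it takes over 43 s, if anything falls off the work surface, if the arm or the gripper's body presses on something with over 40 N, if the wrist force passes 120 N, or if a joint passes its speed limit or range.

### The arm

A 6-joint arm with a two-finger parallel gripper is mounted at the origin on the work surface. World frame = base frame: x ahead of the robot, y to its left, z up, the work surface at z = 0. Lengths are in mm, angles in degrees, forces in N, time in s.
With the tool pointing down it reaches from about 300 to 850 mm from the base axis. Payload 4.2 kg.
Tool frame: the origin (TCP) lies midway between the tips of the shut fingers; the grasp point (between the pads) lies 19 mm behind it (env.grasp_offset is the distance from the TCP to the grasp point, in mm); z points along the fingers, y is the line along which they close (so a half turn about z gives the same grasp; the last joint's range is limited). The gripper opens to 91 mm and grips with 3 to 60 N. Pads are 32 mm wide; open, the fingers measure 118 mm over their backs; the gripper's body (76 mm by 178 mm) begins 60 mm behind the grasp point.
Start: joints at [-66.692, 18.312, 89.639, -0, 72.044, -1.146], TCP at [238.032, -523.435, 213.976] pointing down, gripper open.
Joint ranges: [-177.97, 177.97], [-48.28, 115.42], [12.27, 149.76], [-77.06, 257.06], [2.81, 150.46], [-146.56, 146.56]. Speed limits (degrees/s): [147.25, 147.25, 180, 180, 180, 180].

### API

Orientations are given as [roll, pitch, yaw] about the fixed x, y, z axes, in that order (R = Rz(yaw) Ry(pitch) Rx(roll)).
In Python, from workcell import env, optics gives the robot as it stands. The module is installed in compiled form; this text tells all that it offers.
- The arm moves only by the tool send_rows, never from a script. Its argument "targets" is a list that holds one entry, the list of rows, each a list of 7 numbers: the turn, a rotation vector about the world's x, y, z scaled (see below), then the shift along the world's x, y, z scaled (see below), then the closure, from -1 (fully open) to 1 (shut). In form: [[[rx, ry, rz, x, y, z, gripper], ...]]. A call has 1 to 12 rows; each row shifts and turns the commanded pose from where the row before left it; what a row does not reach is not made up. The controller multiplies each number of a shift by 0.2 m and each number of a turn by pi/2 rad. A row lasts 1/10 s, in which the tool goes at most 50 mm and 8.59 degrees, less where a joint would pass 70% of its speed; a pose out of reach is approached as far as the arm can. A call with a number of a shift or a turn outside -1 to 1 is refused whole. A call with a gripper value outside its range is refused whole. The fingers move at their own pace and stop on an object; "grip_force" is the grip in N (left out, the last holds). Time passes only in rows, so rows that do not move let the fingers close. It gives the time, the measured TCP pose, the force, the opening and the grip force at its end, in the units of the state.
- env.state(): the state, without advancing time (a new reading comes with each control period).
- optics.grab_frame(name): name is "scene" or "top" or "wrist"; returns (picture, depth): 420x560x3 uint8, red, green, blue; 420x560 float32, mm along the optical axis (not along the pixel's ray), 0 where there is no reading.
- optics.camera_info(name): a dict with "camera_matrix" (3x3 intrinsics, pixels), "R" (3x3) and "t" (3): a world point X has camera coordinates R X + t; the wrist camera has in their place "mount" (4x4, takes a point from camera to tool coordinates, whose origin is the TCP and whose axes are the flange's). Camera axes: x right, y down, z forward; pixel columns grow to the right and rows downward; lengths in mm; the calibration is good to about 2 mm. The wrist camera is an equidistant fisheye: a pixel r from the principal point sees the ray r / f radians off the axis. A picture is of the moment at which its call begins: read the wrist's pose just before it. camera_info takes no time and is no camera call.
- env.job_done(): hands the job in; it is judged then, once.
Trained networks look in the newest picture that a camera, given by its name, has taken for a name from the list of things; names that differ only in an ending like _2 or _b are one class to them, and where a whole thing is asked for, a point or a joint stands for the part that bears it (a point fixed in the world has none). Each returns a list of dicts, best first, with "conf" (0 to 1); they miss things now and then, are a little off and sometimes report something else, mostly with a low value. They report only what shows in the picture. A call takes as long as a camera call.
- optics.silhouettes(camera, name): "mask" (420x560 bool, what is visible of it) and "at" ([column, row] in pixels, amid what is visible of it).
- optics.place_of(camera, name): "at" ([column, row] in pixels: a listed point, or the origin of a listed thing).
The state is a dict: "time_s": time; "qpos": joint angles; "qvel": joint speeds; "effort": joint torques, N m; "ee_pos": TCP position; "ee_rot": TCP orientation; "force": force on the tool from outside, world axes, zero at the start; "torque": the same for the moment, N m; "gripper_width": finger opening in mm; "gripper_force": force on a finger pad.
Only numpy, scipy, OpenCV 4.12 (cv2) and the standard library are available. Lean on these libraries where they do the work, as an engineer would, in place of code of your own. Each camera call takes 0.05 s, during which the arm holds its last target. There are 200 camera calls.

## Working session

There is one attempt and no reset: what is moved stays moved. The work goes in short steps, Python scripts to look and compute and a tool call to move; the robot and the scene stay as the last step left them, time stands still between calls to the robot, and variables do not carry over. Pictures are saved under pics/ and viewed, at most 10 in all, crops included, and the job is handed in when it is done.

Besides the shell and the picture viewer there is one more tool, called after "Request:" as name(argument=value, ...), one argument or row to a line, values as JSON. send_rows: Moves the arm, as the interface text tells. Its arguments: {"type":"object","properties":{"targets":{"type":"array"},"grip_force":{"type":"number"}},"required":["targets"]}

```bash
mkdir -p pics
cat > h.py <<'E'
import numpy as np, cv2
from workcell import env, optics
def world(cam,u,v,z):
    i=optics.camera_info(cam);K=np.array(i["camera_matrix"]);R=np.array(i["R"]);t=np.array(i["t"])
    d=R.T@np.linalg.solve(K,[u,v,1]);c=-R.T@t
    return c+d*(z-c[2])/d[2]
def save(cam,name):
    p,d=optics.grab_frame(cam);cv2.imwrite(f"pics/{name}.png",p[:,:,::-1]);return p,d
E
python3 - <<'E'
from h import *
p,d=save("top","top0")
for n,z in (("frame",0),("rule",25),("hairline",54.5)):
    for o in optics.place_of("top",n)[:3]: print(n,o["conf"],o["at"],world("top",*o["at"],z).round(1))
for n in ("frame","rule","hairline"):
    for o in optics.silhouettes("top",n)[:1]:
        m=o["mask"].astype(np.uint8);print(n,o["conf"],o["at"],m.sum(),cv2.minAreaRect(np.argwhere(m)[:,::-1].astype(np.float32)))
s=env.state();print(s["time_s"],s["ee_pos"],s["ee_rot"],env.grasp_offset)
E
```

```text
rule 0.89 [306.3, 229.6] [573.1 -37.7  25. ]
hairline 0.95 [254.3, 230.2] [571.2  38.7  54.5]
frame 0.9 [199.0, 261.5] 5965 ((235.90968322753906, 233.41944885253906), (134.15164184570312, 150.04571533203125), 41.72951126098633)
rule 0.81 [215.0, 228.5] 3586 ((215.53125, 231.15525817871094), (199.0185546875, 19.352664947509766), 0.3063916265964508)
hairline 0.71 [258.2, 230.8] 483 ((258.5, 231.0), (20.0, 23.0), 90.0)
0.35 [ 237.99355848 -523.35318338  213.78211087] [-1.79982507e+02 -1.42470499e-03  2.44514272e+01] 18.8
```

View pics/top0.png

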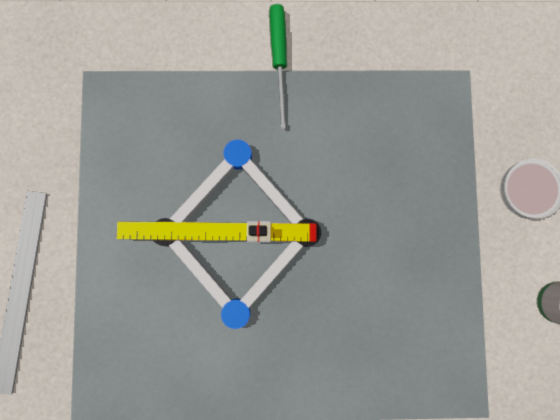

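The top view shows the rule lying along image columns 118–318, row ~231, with its red zero end to the right. The cursor is at (258,231) and the blue corners are at (238,153) and (236,314).

Run:
```python
from h import *
p=cv2.imread("pics/top0.png");hsv=cv2.cvtColor(p,cv2.COLOR_BGR2HSV)
def blobs(lo,hi,z,name,mn=40):
    m=cv2.inRange(hsv,lo,hi);n,l,s,c=cv2.connectedComponentsWithStats(m)
    for i in range(1,n):
        if s[i,4]>mn:
            pts=np.argwhere(l==i)[:,::-1].astype(np.float32);(u,v),r=cv2.minEnclosingCircle(pts)
            rc=cv2.minAreaRect(pts)
            print(name,s[i],c[i].round(1),world("top",*c[i],z).round(1), [world("top",*q,z)[:2].round(1).tolist() for q in cv2.boxPoints(rc)])
blobs((100,120,60),(125,255,255),25,"blue")
blobs((20,120,80),(35,255,255),33,"yellow")
blobs((0,150,80),(8,255,255),33,"red",20)
d=p
roi=cv2.inRange(hsv[200:260,140:340],(0,0,0),(180,255,40))
n,l,s,c=cv2.connectedComponentsWithStats(roi)
for i in range(1,n):
    if s[i,4]>20: q=c[i]+[140,200]; print("black",s[i],q,world("top",*q,25).round(1),world("top",*q,71).round(1))
```

```text
blue [223 139  29  30 610] [237.1 153. ] [690.4  65.6  25. ] [[691.3, 93.7], [719.8, 65.7], [690.2, 36.9], [661.9, 64.9]]
blue [221 299  29  30 663] [235.1 314. ] [450.5  68.6  25. ] [[448.6, 97.3], [478.4, 69.9], [451.2, 39.8], [421.7, 67.3]]
yellow [ 117  221  130   20 2334] [181.7 230.7] [572.8 146.2  33. ] [[588.0, 240.9], [586.2, 51.8], [558.2, 51.9], [560.1, 240.2]]
yellow [270 223  39  19 692] [289.7 231.7] [569.7 -12.5  33. ] [[582.9, 16.4], [582.4, -39.8], [555.8, -39.4], [556.3, 16.6]]
red [310 223   7  19 128] [312.9 232.1] [568.8 -46.9  33. ] [[582.3, -42.8], [582.3, -51.7], [555.6, -51.2], [555.7, -42.3]]
red [256 224   3  12  30] [257.2 230. ] [572.8  35.4  33. ] [[581.6, 37.1], [581.6, 34.1], [565.3, 34.2], [565.4, 37.2]]
black [177  24   4  17  43] [317.88372093 232.09302326] [569.2 -55.   25. ] [566.7 -50.7  71. ]
black [120  27   6   8  27] [263.03703704 230.51851852] [572.3  27.   25. ] [569.7  25.9  71. ]
```

Request:
send_rows(
  targets=[
    [[0,0,0.048,0.111,0.186,-0.028,-0.1],[0,0,0.048,0.111,0.186,-0.028,-0.1],[0,0,0.048,0.111,0.186,-0.028,-0.1],[0,0,0.048,0.111,0.186,-0.028,-0.1],[0,0,0.048,0.111,0.186,-0.028,-0.1],[0,0,0.048,0.111,0.186,-0.028,-0.1],[0,0,0.048,0.111,0.186,-0.028,-0.1],[0,0,0.048,0.111,0.186,-0.028,-0.1],[0,0,0.048,0.111,0.186,-0.028,-0.1],[0,0,0.048,0.111,0.186,-0.028,-0.1],[0,0,0.048,0.111,0.186,-0.028,-0.1],[0,0,0,0,0,0,-0.1]],
  ],
)

```text
time_s: 1.55
ee_pos: [484.0, -110.4, 151.8]
ee_rot: [-180.0, -0.1, 72.3]
force: [-0.8, 0.5, -0.8]
gripper_width: 50.2
gripper_force: 0.0
```

Request:
send_rows(
  targets=[
    [[0,0,0.0464,0.108,0.181,-0.0275,-0.1],[0,0,0.0464,0.108,0.181,-0.0275,-0.1],[0,0,0.0464,0.108,0.181,-0.0275,-0.1],[0,0,0.0464,0.108,0.181,-0.0275,-0.1],[0,0,0,0,0,0,-0.1],[0,0,0,0,0,0,-0.1]],
  ],
)

```text
time_s: 2.15
ee_pos: [568.3, 30.3, 130.0]
ee_rot: [-179.9, 0.0, 88.7]
force: [-0.1, -0.9, 0.6]
gripper_width: 50.2
gripper_force: 0.0
```

Run:
```python
from h import *
s=env.state();save("wrist","w0")
i=optics.camera_info("wrist");K=np.array(i["camera_matrix"]);M=np.array(i["mount"])
from scipy.spatial.transform import Rotation as Ro
R=Ro.from_euler("xyz",s["ee_rot"],degrees=True).as_matrix()
print(s["ee_pos"],s["ee_rot"])
def wr(u,v,z):
    a=(u-K[0,2])/K[0,0];b=(v-K[1,2])/K[1,1];r=np.hypot(a,b)
    d=np.array([a/r*np.sin(r),b/r*np.sin(r),np.cos(r)]);d=R@M[:3,:3]@d;c=R@M[:3,3]+s["ee_pos"]
    return c+d*(z-c[2])/d[2]
for o in optics.place_of("wrist","hairline")[:2]: print(o["conf"],o["at"],wr(*o["at"],54.5).round(1))
for o in optics.place_of("wrist","rule")[:2]: print(o["conf"],o["at"],wr(*o["at"],25).round(1))
```

```text
[568.29861018  30.26403462 130.02859287] [-1.79933119e+02  4.76439284e-02  8.86987097e+01]
0.58 [287.1, 220.8] [571.9  30.4  54.5]
0.6 [284.5, 283.4] [568.5 -40.1  25. ]
```

View pics/w0.png

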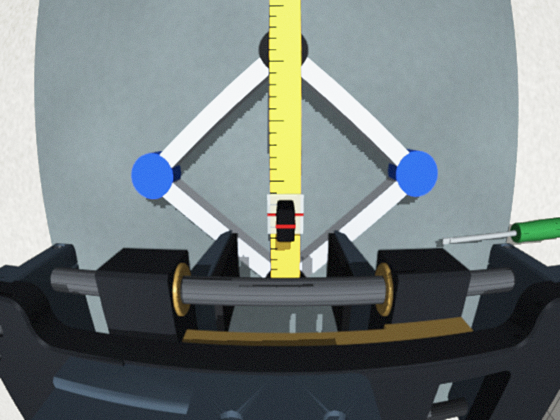

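The wrist view shows the cursor grip at (286,220), with red marks on the plate at about row 214 and on the grip top at about row 227. It sits between and ahead of the fingers. I'll use those marks to find the cursor's y.

```bash
cat >> h.py <<'E'
from scipy.spatial.transform import Rotation as Ro
def wr(u,v,z,s):
    i=optics.camera_info("wrist");K=np.array(i["camera_matrix"]);M=np.array(i["mount"])
    R=Ro.from_euler("xyz",s["ee_rot"],degrees=True).as_matrix()
    a=(u-K[0,2])/K[0,0];b=(v-K[1,2])/K[1,1];r=np.hypot(a,b)+1e-9
    d=np.array([a/r*np.sin(r),b/r*np.sin(r),np.cos(r)]);d=R@M[:3,:3]@d;c=R@M[:3,3]+s["ee_pos"]
    return (c+d*(z-c[2])/d[2]).round(1)
def reds(cam,s=None,hue=((0,150,80),(8,255,255)),name=None,mn=5):
    p=cv2.cvtColor(cv2.imread(f"pics/{name}.png"),cv2.COLOR_BGR2HSV);m=cv2.inRange(p,*hue)
    n,l,st,c=cv2.connectedComponentsWithStats(m)
    return [(st[k].tolist(),c[k]) for k in range(1,n) if st[k,4]>mn]
E
python3 - <<'E'
from h import *
s=env.state()
for st,c in reds("wrist",name="w0"): print(st,c.round(1),[wr(*c,s=s,z=z) for z in (37.5,71.5)])
for st,c in reds("wrist",hue=((100,120,60),(125,255,255)),name="w0",mn=200): print(st,c.round(1),wr(*c,s=s,z=25))
print("black",wr(284,48,25,s))
E
```

```text
[268, 214, 8, 2, 16] [271.5 214.5] [array([558.7,  30. ,  37.5]), array([560.1,  39.1,  71.5])]
[295, 214, 8, 2, 16] [298.5 214.5] [array([581.5,  29.4,  37.5]), array([580. ,  38.6,  71.5])]
[276, 224, 19, 5, 82] [285. 226.] [array([569.8,  19.6,  37.5]), array([569.8,  30. ,  71.5])]
[388, 149, 50, 48, 1619] [414.8 173. ] [688.8  62.3  25. ]
[131, 151, 50, 48, 1619] [153.3 175.2] [451.8  66.   25. ]
black [572.7 171.3  25. ]
```

Request:
send_rows(
  targets=[
    [[0,0,0,0.0025,0.0025,-0.1075,-0.1],[0,0,0,0.0025,0.0025,-0.1075,-0.1],[0,0,0,0.0025,0.0025,-0.1075,-0.1],[0,0,0,0.0025,0.0025,-0.1075,-0.1],[0,0,0,0,0,0,-0.1],[0,0,0,0,0,0,1],[0,0,0,0,0,0,1],[0,0,0,0,0,0,1],[0,0,0,0,0,0,1],[0,0,0,0,0,0,1]],
  ],
  grip_force=6,
)

```text
time_s: 3.3
ee_pos: [570.8, 32.6, 45.0]
ee_rot: [179.9, -0.0, 88.7]
force: [0.7, -0.3, 3.3]
gripper_width: 14.3
gripper_force: 6.0
```

Request:
send_rows(
  targets=[
    [[0,0,0,0.001,0.06,0,1],[0,0,0,0.001,0.06,0,1],[0,0,0,0.001,0.06,0,1],[0,0,0,0.001,0.06,0,1],[0,0,0,0.001,0.06,0,1],[0,0,0,0.001,0.06,0,1],[0,0,0,0.001,0.06,0,1],[0,0,0,0.001,0.06,0,1],[0,0,0,0.001,0.06,0,1],[0,0,0,0.001,0.06,0,1],[0,0,0,0.001,0.06,0,1],[0,0,0,0,0,0,1]],
  ],
)

```text
time_s: 4.5
ee_pos: [573.5, 167.2, 45.0]
ee_rot: [179.9, -0.1, 88.8]
force: [0.3, 0.3, 6.2]
gripper_width: 14.1
gripper_force: 6.0
```

Run:
```python
from h import *
s=env.state();print(s["ee_pos"],s["force"]);save("top","top1")
for st,c in reds("top",name="top1"): print(st,c.round(1),world("top",*c,33).round(1))
for st,c in reds("top",hue=((20,120,80),(35,255,255)),name="top1",mn=40): print(st,c.round(1),world("top",st[0],st[1]+10,33).round(1))
```

```text
[573.48669835 167.24462309  44.96888922] [0.25183208 0.31393152 6.21624338]
[310, 223, 7, 19, 109] [312.5 231.6] [569.6 -46.3  33. ]
[178, 222, 131, 19, 2314] [243.2 231. ] [570.9 151.6  33. ]
```

View pics/top1.png

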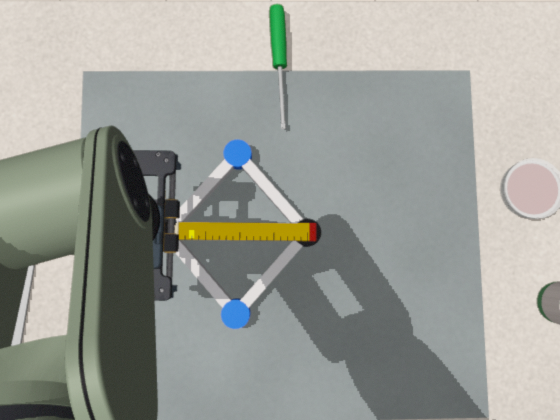

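The rule stayed put: its red end is still at column 312. The arm hides the cursor in this view. I'll slide the last 5 mm, release, rise and move back to look.

Request:
send_rows(
  targets=[
    [[0,0,0,0,0.0125,0,1],[0,0,0,0,0.0125,0,1],[0,0,0,0,0,0,1],[0,0,0,0,0,0,-0.1],[0,0,0,0,0,0,-0.1],[0,0,0,0,0,0,-0.1],[0,0,0,0,0,0.15,-0.1],[0,0,0,0,0,0.2,-0.1],[0,0,0,0,-0.15,0.05,-0.1],[0,0,0,0,-0.2,0,-0.1],[0,0,0,0,0,0,-0.1],[0,0,0,0,0,0,-0.1]],
  ],
)

```text
time_s: 5.75
ee_pos: [572.6, 99.1, 124.1]
ee_rot: [-180.0, -0.0, 88.6]
force: [0.9, 0.3, 0.3]
gripper_width: 50.6
gripper_force: 0.0
```

Run:
```python
from h import *
s=env.state();print(s["ee_pos"],s["ee_rot"],s["force"]);save("wrist","w1")
for o in optics.place_of("wrist","hairline")[:2]: print(o["conf"],o["at"],wr(*o["at"],54.5,s))
for st,c in reds("wrist",name="w1"): print(st,c.round(1),[wr(*c,s=s,z=z) for z in (37.5,71.5)])
for st,c in reds("wrist",hue=((100,120,60),(125,255,255)),name="w1",mn=200): print(st,c.round(1),wr(*c,s=s,z=25))
save("top","top2")
for st,c in reds("top",name="top2"): print(st,c.round(1),world("top",*c,33).round(1))
```

```text
[572.57782076  99.07346718 124.09669942] [-1.79963190e+02 -2.49044861e-02  8.85602932e+01] [0.85271766 0.29744331 0.31937258]
0.9 [283.3, 131.0] [574.8 169.5  54.5]
[262, 128, 40, 6, 133] [281.6 130.7] [array([573.5, 169.7,  37.5]), array([573.6, 169.8,  71.5])]
[382, 220, 48, 31, 944] [407.8 238. ] [688.1  72.8  25. ]
[134, 222, 48, 28, 796] [155.1 239.2] [453.4  77.2  25. ]
[310, 223, 6, 18, 108] [312.5 231.5] [569.7 -46.3  33. ]
```

View pics/w1.png

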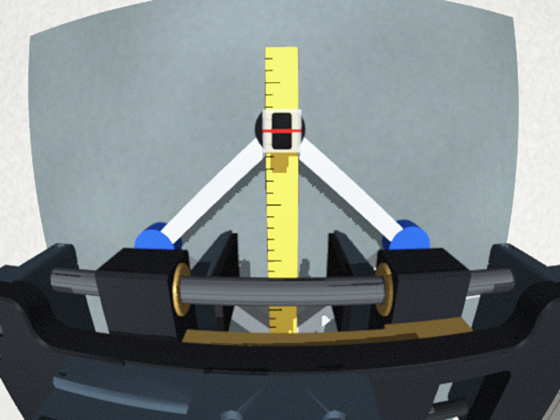

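The wrist view shows the red hairline at (282,131) centred on the black corner, about y = 170 mm, as wanted. Next I descend and grip the rule near x = 140.

Request:
send_rows(
  targets=[
    [[0,0,0,-0.001,0.001,-0.14,-0.1],[0,0,0,-0.001,0.001,-0.14,-0.1],[0,0,0,-0.001,0.001,-0.14,-0.1],[0,0,0,0,0,-0.14,-0.1],[0,0,0,0,0,0,-0.1],[0,0,0,0,0,0,1],[0,0,0,0,0,0,1],[0,0,0,0,0,0,1],[0,0,0,0,0,0,1],[0,0,0,0,0,0,1]],
  ],
  grip_force=35,
)

```text
time_s: 6.9
ee_pos: [573.1, 100.5, 13.8]
ee_rot: [179.9, -0.0, 88.7]
force: [-0.7, 0.9, 6.3]
gripper_width: 25.7
gripper_force: 35.0
```

Request:
send_rows(
  targets=[
    [[0,0,0,0,0,0.05,1],[0,0,0,0,0,0.12,1],[0,0,0,0,0,0.12,1],[0,0,0.03,0,0,0,1],[0,0,0.07,-0.009,-0.0125,0,1],[0,0,0.07,-0.009,-0.0125,0,1],[0,0,0.07,-0.009,-0.0125,0,1],[0,0,0.07,-0.009,-0.0125,0,1],[0,0,0.07,-0.009,-0.0125,0,1],[0,0,0.07,-0.009,-0.0125,0,1],[0,0,0.07,-0.009,-0.0125,0,1],[0,0,0.07,-0.009,-0.0125,0,1]],
  ],
)

```text
time_s: 8.1
ee_pos: [557.5, 79.8, 70.6]
ee_rot: [-180.0, -0.0, 142.0]
force: [-0.6, -0.2, -1.3]
gripper_width: 25.9
gripper_force: 35.0
```

Request:
send_rows(
  targets=[
    [[0,0,0.07,-0.009,-0.0125,0,1],[0,0,0.07,-0.009,-0.0125,0,1],[0,0,0.07,-0.009,-0.0125,0,1],[0,0,0.07,-0.009,-0.0125,0,1],[0,0,0.07,-0.009,-0.0125,0,1],[0,0,0.03,-0.009,-0.0125,0,1],[0,0,0,0,0,0,1],[0,0,0,0,0,0,1]],
  ],
)

```text
time_s: 8.9
ee_pos: [547.0, 65.1, 70.6]
ee_rot: [180.0, 0.0, 175.9]
force: [0.2, 0.7, -1.8]
gripper_width: 25.5
gripper_force: 35.0
```

Run:
```python
from h import *
s=env.state();print(s["ee_pos"],s["ee_rot"],s["force"],s["qpos"]);save("wrist","w2");save("top","top3")
h=s["ee_pos"][2]+18.8
for o in optics.place_of("wrist","hairline")[:2]: print(o["conf"],o["at"],wr(*o["at"],h+25.5,s))
for n,z in (("rule",h-4),("hairline",h+25.5)):
    for o in optics.place_of("top",n)[:2]: print(n,o["conf"],o["at"],world("top",*o["at"],z).round(1))
for st,c in reds("top",name="top3"): print(st,c.round(1),world("top",*c,h+4).round(1))
for st,c in reds("top",name="top3",hue=((100,120,60),(125,255,255)),mn=200): print(st,c.round(1),world("top",*c,25).round(1))
cv2.imwrite("pics/c3.png",np.hstack([cv2.imread("pics/top3.png"),cv2.imread("pics/w2.png")])[::,:][::1])
i=cv2.imread("pics/c3.png");cv2.imwrite("pics/c3.png",cv2.resize(i,(800,300)))
```

```text
[546.99418398  65.11792407  70.58627438] [1.79990891e+02 6.05526213e-03 1.75899293e+02] [ 0.22806407  0.6898588  -1.79861932] [ 5.58785170e+00  2.36360812e+01  1.04293899e+02  1.00932691e-02
  5.20625180e+01 -8.03176467e+01]
0.6 [284.1, 137.2] [478.   70.2 114.9]
rule 0.63 [242.0, 140.8] [693.8  53.9  85.4]
hairline 0.85 [224.3, 304.2] [473.5  74.8 114.9]
[231, 136, 19, 6, 110] [239.9 138.5] [694.9  56.3  93.4]
[221, 300, 13, 5, 35] [226.9 301.9] [474.4  73.6  93.4]
[238, 302, 12, 26, 220] [243.  314.9] [449.  57.  25.]
```

View pics/c3.png

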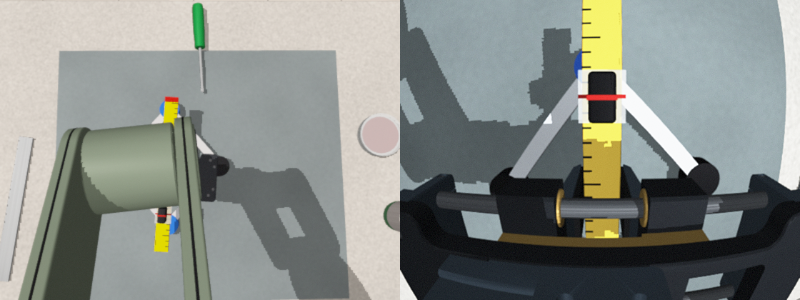

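The top view shows the red zero end above the far blue corner, and the wrist view shows the hairline at about x = 476. The rule is still about 3° short in yaw, so I'll correct that and lower it.

Request:
send_rows(
  targets=[
    [[0,0,0.037,0.01,0,0,1],[0,0,0,0,0,-0.1,1],[0,0,0,0,0,-0.1,1],[0,0,0,0,0,-0.04,1],[0,0,0,0,0,-0.02,1],[0,0,0,0,0,-0.01,1],[0,0,0,0,0,-0.01,1],[0,0,0,0,0,0,1]],
  ],
)

```text
time_s: 9.95
ee_pos: [549.4, 65.2, 14.8]
ee_rot: [180.0, 0.0, 179.3]
force: [-0.3, 0.3, -2.2]
gripper_width: 25.9
gripper_force: 35.0
```

Request:
send_rows(
  targets=[
    [[0,0,0,0,0,-0.004,1],[0,0,0,0,0,-0.003,1],[0,0,0,0,0,0,1]],
  ],
)

```text
time_s: 10.25
ee_pos: [549.4, 65.2, 13.8]
ee_rot: [180.0, 0.1, 179.3]
force: [-1.7, 0.5, 4.7]
gripper_width: 25.7
gripper_force: 35.0
```

Request:
send_rows(
  targets=[
    [[0,0,0,0,0,0,-0.1],[0,0,0,0,0,0,-0.1],[0,0,0,0,0,0,-0.1],[0,0,0,0,0,0,-0.1],[0,0,0,0,0,0.1,-0.1],[0,0,0,0,0,0.2,-0.1],[0,0,0,0,0,0.25,-0.1],[0,0,0,0,-0.25,0.1,-0.1],[0,0,0,0,-0.25,0,-0.1],[0,0,0,0,-0.25,0,-0.1],[0,0,0,0,-0.25,0,-0.1],[0,0,0,0,-0.25,0,-0.1]],
  ],
)

```text
time_s: 11.45
ee_pos: [548.7, -183.1, 141.6]
ee_rot: [180.0, 0.0, 179.3]
force: [1.5, 0.3, 0.0]
gripper_width: 49.7
gripper_force: 0.0
```

Run:
```python
from h import *
s=env.state();print(s["ee_pos"],s["force"],s["time_s"]);save("top","top4")
for n,z in (("rule",25),("hairline",54.5)):
    for o in optics.place_of("top",n)[:2]: print(n,o["conf"],o["at"],world("top",*o["at"],z).round(1))
for hue in (((0,150,80),(8,255,255)),((20,120,80),(35,255,255))):
    for st,c in reds("top",name="top4",hue=hue,mn=20): print(st,c.round(1),world("top",*c,33).round(1),world("top",c[0],st[1]-.5,33).round(1),world("top",c[0],st[1]+st[3]-.5,33).round(1))
```

```text
[ 548.73039031 -183.10800668  141.62266572] [1.537997   0.30389632 0.02588493] 11.45
rule 0.84 [236.1, 150.7] [693.9  67.   25. ]
hairline 0.57 [231.6, 297.0] [477.5  71.   54.5]
[230, 145, 16, 5, 73] [237.5 147.2] [697.5  64.2  33. ] [701.5  64.2  33. ] [693.9  64.3  33. ]
[228, 294, 12, 4, 32] [233.4 295.9] [477.3  70.3  33. ] [480.7  70.3  33. ] [475.   70.3  33. ]
[227, 150, 19, 133, 2376] [236.2 216.9] [592.4  66.2  33. ] [693.9  66.2  33. ] [496.5  66.3  33. ]
[446, 225, 10, 27, 136] [450.6 238.6] [ 557.2 -251.5   33. ] [ 578.1 -252.5   33. ] [ 538.  -250.6   33. ]
[226, 307, 19, 36, 644] [235. 325.] [435.8  68.1  33. ] [462.1  68.1  33. ] [411.1  68.1  33. ]
```

View pics/top4.png

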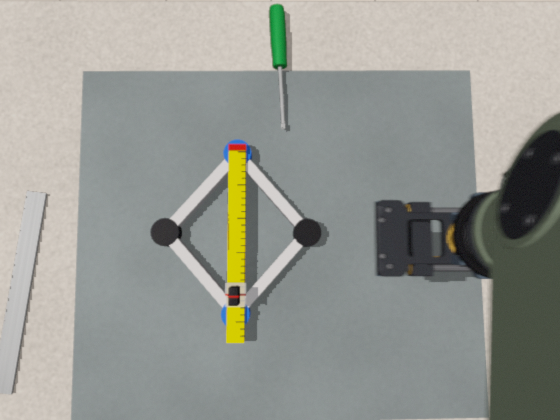

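The rule lies along the blue diagonal. Its zero end is at (237,147) over the far blue corner, with zero at about 690 mm against 690.4. The hairline is at (233,296), which reads about 212 mm and is about 27 mm inside the other blue corner. The arm is clear.

```bash
python3 -c "
from workcell import env
print(env.job_done())"
```

```text
the job is handed in; nothing more can be done
None
```

The job is handed in, with no verdict returned: the cursor was set over the second black corner, and the rule now lies flat along the blue diagonal with zero within about 2 mm of one blue corner and the hairline about 27 mm inside the other (reading about 212 mm).

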